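# Shut the round-ended coolant valve under the sliding cover

### The job

On the desk stands a low black coolant valve box with an aluminium cover. Push the cover by its ridge all the way back, away from the bay's front wall and over the pump deck (slide it, do not lift it), then push the valve handle that is marked by a round, disc-shaped end fully shut, a quarter turn clockwise seen from above. Leave the plain straight handle as it is, the cover open, and everything else on the desk where it stands.

Things in the scene. Friction and masses are not known exactly. Their poses are not given: they have to be found in the camera images.
- valve_box: Black plastic valve box fixed to the desk, 300 (its x) x 310 (its y) mm, walls 75 mm high, 6 mm thick; guide tracks on its left and right walls reach z = 84 mm. Origin: centre of its underside on the desk; x from its front wall (nearest the robot) to its back, y to its left, z up. Behind the bay, x = -10 to +150 mm, is a solid pump deck 72 mm high. Hose stubs stick 25 mm out of its back.
- bay (a point): Middle of the bay's mouth, 75 mm above the desk, 77 mm in front of the box's middle. The open-topped bay with the two valves is 134 mm (box x) by 298 mm (box y) inside; the pipes in it run along box x with nothing higher than 38 mm above the desk but the stems and handles.
- cover_ridge (a point): Middle of the top of the ridge on the aluminium cover, 106 mm above the desk. The ridge is an upright bar 12 mm thick (box x), 160 mm long (box y), 24 mm higher than the cover's top face. When closed its middle is at box x = -119 mm, y = 0.
- cover_top (a point): Middle of the cover's top face, 82 mm above the desk. The cover is a flat plate 145 (box x) x 300 (box y) x 6 mm, about 0.7 kg. It only rests on its tracks and comes up if lifted; a finger still pressed against the ridge can drag it up by friction, so back off before rising.
- cover_slide (a joint): How far the cover has slid towards the back of the box (box +x), in m: 0 closed (hides the bay), 0.14 at its stop, fully back. It starts closed or up to 10 mm open, takes about 2.5 N to slide, and stays where it is left.
- round_handle (a joint): Angle of the marked handle (the one with the disc end), rad: 0 = open (handle along its pipe, pointing to box -x, the front), 1.571 = shut at its stop (pointing to box +y, the left). Grows clockwise seen from above. Starts between 0 and 0.2, takes about 0.12 N m to turn, stays where it is left.
- round_pivot (a point): On the vertical turning axis of the marked handle, at the height of its top face, 66 mm above the desk, 45 mm in front of the box's middle and 65 mm to its left or right (the two valves swap sides between starts).
- round_tip (a point): Centre of the disc end of the marked handle, on its top face, 66 mm above the desk, 55 mm from the pivot. The handle is a steel bar 18 mm wide and 18 mm thick (z = 48 to 66 mm) that ends in a disc 34 mm across (same thickness); its far end is 72 mm from the pivot.
- plain_pivot (a point): On the vertical turning axis of the plain handle, at its top face, 66 mm above the desk; the other valve of the box.
- plain_tip (a point): Point on the top face of the plain handle, 55 mm from its pivot. This handle is a straight steel bar 18 mm wide, 18 mm thick and 72 mm long from the pivot, with a square end; it also starts nearly open (pointing to the front). It turns as easily as the marked one and must be left as it is.
- mug: Blue ceramic mug, 82 mm across, 95 mm high, handle to its own +y; loose, to be left alone. Origin: centre of its underside.
- tumbler: Steel tumbler with dark silicone cap, 76 mm across, 168 mm high; loose, to be left alone. Origin: centre of its underside.
- controller: Black game controller, about 90 x 160 x 50 mm; loose, to be left alone. Origin: underside, middle; its long side is its own y.
- coaster: Clear round glass coaster, 96 mm across, 8 mm thick; loose, to be left alone. Origin: centre of its underside.
- mouse: Grey computer mouse, 115 x 62 x 36 mm; loose, to be left alone. Origin: centre of its underside.
- screwdriver: Screwdriver about 170 mm long lying along its own x; loose, to be left alone. Origin: underside of its middle.

How it is judged:
On the way, in this order (a step that is already met when the one before it is completed fails the run):
1. the cover is pushed all the way back (value of joint cover_slide above 0.125 m), for 0.2 s.
2. the handle with the disc end is pushed shut (value of joint round_handle above 1.48 rad), for 0.2 s.
At the end, for the whole second after the job is handed in: The cover is at least 125 mm back (of 140) and lies flat on its tracks (ridge top under 110 mm), the marked handle is within 5 degrees of its shut stop (1.48 rad or more), both at rest; the plain handle's tip has moved less than 12 mm and each loose thing less than 20 mm (value of joint cover_slide above 0.125 m and value of joint round_handle above 1.48 rad and height (world z) of cover_ridge below 0.11 m and distance of plain_tip from where it was at the start of the episode below 0.012 m and velocity of joint round_handle below 0.05 rad/s and velocity of joint cover_slide below 0.01 m/s and distance of each of mug, tumbler, controller, coaster, mouse, screwdriver from where it was at the start of the episode below 0.02 m); the robot touches nothing.
It fails at once if the cover is lifted more than 15 mm off its tracks (height (world z) of cover_ridge above 0.121 m).
It fails at once if the plain handle is moved (12 mm or more at its tip) (distance of plain_tip from where it was at the start of the episode above 0.012 m).
It fails at once if a loose thing on the desk is moved, lifted or knocked (20 mm or more) (distance of any of mug, tumbler, controller, coaster, mouse, screwdriver from where it was at the start of the episode above 0.02 m).
It also fails if it takes over 48 s, if anything falls off the work surface, if the arm or the gripper's body presses on something with over 40 N, if the wrist force passes 120 N, or if a joint passes its speed limit or range.

### The arm

A 7-joint arm with a two-finger parallel gripper is mounted at the origin on the work surface. World frame = base frame: x ahead of the robot, y to its left, z up, the work surface at z = 0. Lengths are in m, angles in rad, forces in N, time in s.
With the tool pointing down it reaches from about 0.4 to 0.925 m from the base axis. Payload 5.6 kg.
Tool frame: the origin (TCP) lies between the finger pads; the fingertips stand env.tip_reach ahead of it and the grasp point (between the pads) lies 3 mm ahead of it (env.tip_reach is the distance from the TCP to the fingertips, in m); z points along the fingers, y is the line along which they close (so a half turn about z gives the same grasp; the last joint's range is limited). The gripper opens to 85 mm and grips with 20 to 120 N. Pads are 22 mm wide; open, the fingers measure 114 mm over their backs; the gripper's body (76 mm by 85 mm) begins 54 mm behind the grasp point. The pads swing forward as they close: fully open they stand 13 mm farther back than shut.
Start: joints at [1.232, 0.468, -0.012, 1.603, 0.006, 1.071, -0.056], TCP at [0.189, -0.622, 0.253] pointing down, gripper open.
Joint ranges: [-2.53, 2.53], [-0.31, 2.02], [-1.57, 1.55], [0.28, 2.44], [-1.29, 4.43], [0.15, 1.84], [-2.92, 2.92]. Speed limits (rad/s): [2.57, 2.57, 3.14, 3.14, 3.14, 3.14, 3.14].

### API

Orientations are given as a rotation vector (axis times angle).
In Python, from rig import env gives the robot as it stands. The module is installed in compiled form; this text tells all that it offers.
- The arm moves only by the tool send_rows, never from a script. Its argument "deltas" is a list of rows, each an object of numbers: "x", "y", "z": the shift along the world's x, y, z in units of 0.04 m (1.0 is 0.04 m); "wx", "wy", "wz": the turn, a rotation vector about the world's x, y, z in units of 0.1 rad (1.0 is 0.1 rad). In form: [{"x": .., "y": .., "z": .., "wx": .., "wy": .., "wz": ..}, ...]. A call has exactly 8 rows; each row shifts and turns the commanded pose from where the row before left it; what a row does not reach is not made up. A row lasts 1/12 s, in which the tool goes at most 41.7 mm and 7.16 degrees, less where a joint would pass 70% of its speed; a pose out of reach is approached as far as the arm can. A call with a number of a shift or a turn outside -1 to 1 is refused whole. A call with a gripper value outside its range is refused whole. "claw" is the opening, from 0 (shut) to 1 (fully open), set as the call begins (left out, the last holds). The fingers move at their own pace and stop on an object; "newtons" is the grip in N (left out, the last holds). Time passes only in rows, so rows that do not move let the fingers close, or fill a call up. It gives the time, the measured TCP pose, the force, the opening and the grip force at its end, in the units of the state.
- env.get_state(): the state, without advancing time (a new reading comes with each control period).
- env.read_camera(name): name is "side" or "top"; returns a dict with "pixels" (480x640x3 uint8, blue, green, red), "z_map" (480x640 float32, m along the optical axis (not along the pixel's ray), 0 where there is no reading), "fx", "fy", "cx", "cy" (pixels), "R" (3x3) and "t" (3): a world point X has camera coordinates R X + t. Camera axes: x right, y down, z forward; pixel columns grow to the right and rows downward; lengths in m; the calibration is good to about 2 mm. A picture is of the moment at which its call begins.
- env.finish_job(): hands the job in; it is judged then, once.
Trained networks look in a picture, given as the dict that the camera call returned (one of the last four; its "shot" number tells which), for a name from the list of things; names that differ only in an ending like _2 or _b are one class to them, and where a whole thing is asked for, a point or a joint stands for the part that bears it (a point fixed in the world has none). Each returns a list of dicts, best first, with "score" (0 to 1); they miss things now and then, are a little off and sometimes report something else, mostly with a low value. They report only what shows in the picture. A call takes as long as a camera call.
- env.boxes_of(picture, query): "centre" ([x, y, z] in m, in the coordinates of the camera as it stood for that picture, good to about 4 mm: the middle of the surface that is visible of it).
- env.regions_of(picture, query): "region" (480x640 bool, what is visible of it).
The state is a dict: "time": time; "qpos": joint angles; "joint_velocities": joint speeds; "joint_efforts": joint torques, N m; "position": TCP position; "orientation": TCP orientation; "ft_force": force on the tool from outside, world axes, zero at the start; "moment": the same for the moment, N m; "finger_gap": finger opening in m; "grip_force": force on a finger pad.
Only numpy, scipy, OpenCV 4.12 (cv2) and the standard library are available. Lean on these libraries where they do the work, as an engineer would, in place of code of your own. Each camera call takes 0.05 s, during which the arm holds its last target. There are 200 camera calls.

## Working session

There is one attempt and no reset: what is moved stays moved. The work goes in short steps, Python scripts to look and compute and a tool call to move; the robot and the scene stay as the last step left them, time stands still between calls to the robot, and variables do not carry over. Pictures are saved under pics/ and viewed, at most 10 in all, crops included, and the job is handed in when it is done.

Besides the shell and the picture viewer there is one more tool, called after "Request:" as name(argument=value, ...) on one line, values as JSON. send_rows: Moves the arm, as the interface text tells. Shifts and turns lie within -1 to 1; 1 stands for 0.04 m of shift or 0.1 rad of turn. Its arguments: {"type":"object","properties":{"deltas":{"type":"array"},"claw":{"type":"number"},"newtons":{"type":"number"}},"required":["deltas"]}

```bash
mkdir -p pics; cat > h.py <<'E'
from rig import env
import numpy as np, cv2
def world(p,c): return np.array(p["R"]).T@(np.array(c)-np.array(p["t"]))
def cloud(p):
    z=p["z_map"]; v,u=np.mgrid[:480,:640]
    c=np.stack([(u-p["cx"])/p["fx"]*z,(v-p["cy"])/p["fy"]*z,z],-1)
    return (c-np.array(p["t"]))@np.array(p["R"])
E
python3 - <<'E'
from h import *
s=env.get_state(); print({k:np.round(s[k],3) for k in("time","position","orientation","ft_force","finger_gap")},env.tip_reach)
for n in("top","side"):
    p=env.read_camera(n); cv2.imwrite(f"pics/{n}0.png",p["pixels"])
    W=cloud(p); np.save(f"{n}0.npy",W)
    for q in("valve_box","cover_ridge","cover_top","mug","tumbler","controller","coaster","mouse","screwdriver"):
        b=env.boxes_of(p,q)
        print(n,q,[(round(d["score"],2),np.round(world(p,d["centre"]),3).tolist()) for d in b[:2]])
    if n=="top":
        for q in("cover_top","valve_box"):
            r=env.regions_of(p,q)
            if r:
                m=r[0]["region"]; P=W[m]
                for lo,hi in((.1,.112),(.078,.088)):
                    Q=P[(P[:,2]>lo)&(P[:,2]<hi)]
                    if len(Q)>20: print(q,lo,len(Q),cv2.minAreaRect((Q[:,:2]*1000).astype(np.float32)))
E
```

```text
{'time': np.float64(0.0), 'position': array([ 0.189, -0.621,  0.252]), 'orientation': array([-3.106e+00, -4.630e-01,  1.000e-03]), 'ft_force': array([-0.622,  0.198, -0.5  ]), 'finger_gap': np.float64(0.085)} 0.022
top valve_box [(0.57, [0.576, 0.022, 0.077])]
top cover_ridge [(0.56, [0.504, 0.016, 0.08])]
top cover_top [(0.6, [0.506, 0.016, 0.082])]
top mug [(0.62, [0.45, 0.249, 0.026])]
top tumbler [(0.62, [0.593, 0.26, 0.172])]
top controller [(0.89, [0.489, -0.252, 0.043])]
top coaster [(0.65, [0.536, 0.365, 0.01])]
top mouse [(0.62, [0.647, -0.204, 0.033])]
top screwdriver [(0.85, [0.508, -0.338, 0.02]), (0.25, [0.58, 0.02, 0.089])]
cover_top 0.1 416 ((465.8891906738281, 12.842384338378906), (12.09389877319336, 156.92552185058594), 3.6360857486724854)
cover_top 0.078 8322 ((506.9073486328125, 15.021026611328125), (145.6748504638672, 299.7730407714844), 3.712938070297241)
valve_box 0.1 416 ((465.8891906738281, 12.842384338378906), (12.09389877319336, 156.92552185058594), 3.6360857486724854)
valve_box 0.078 9067 ((582.7350463867188, 19.851181030273438), (298.9712219238281, 310.85687255859375), 3.664900064468384)
side valve_box [(0.83, [0.567, 0.063, 0.069])]
side cover_ridge [(0.66, [0.568, 0.065, 0.069]), (0.62, [0.503, 0.038, 0.081])]
side cover_top [(0.73, [0.506, 0.042, 0.074])]
side mug [(0.92, [0.454, 0.271, 0.061]), (0.16, [0.54, 0.376, 0.005])]
side tumbler [(0.61, [0.593, 0.296, 0.111])]
side controller [(0.55, [0.468, -0.241, 0.036])]
side coaster [(0.39, [0.565, 0.066, 0.07])]
side mouse []
side screwdriver [(0.51, [0.514, -0.328, 0.016])]
```

View pics/top0.png

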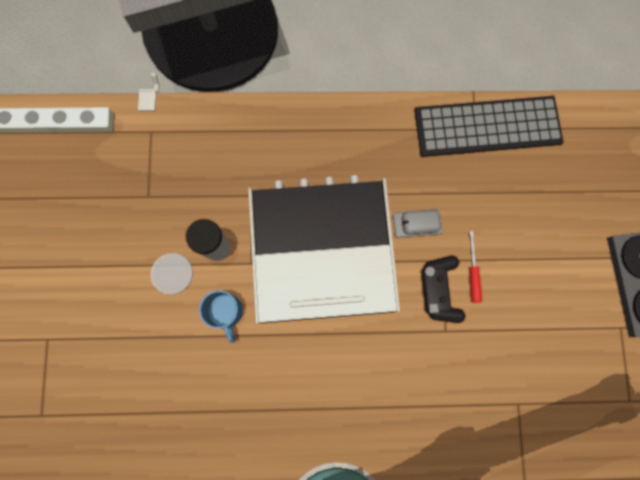

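Top view: the box's cover is at px (325,283) with its ridge at (327,301). The mug (220,310) and tumbler (208,240) are to its left; the mouse (418,223), controller (440,290) and screwdriver (475,270) are to its right. The box yaw is about 0.064 rad and its centre about (0.583, 0.020).

Request:
send_rows(deltas=[{"x": 0.5, "y": 0.85, "wz": -0.29}, {"x": 0.5, "y": 0.85, "wz": -0.29}, {"x": 0.5, "y": 0.85, "wz": -0.29}, {"x": 0.5, "y": 0.85, "wz": -0.29}, {"x": 0.5, "y": 0.85, "wz": -0.29}, {"x": 0.5, "y": 0.85, "wz": -0.29}, {"x": 0.5, "y": 0.85, "wz": -0.29}, {"x": 0.5, "y": 0.85, "wz": -0.29}], claw=0)

```text
schema error: expected keys x, y, z, wx, wy, wz
```

Request:
send_rows(deltas=[{"x": 0.3, "y": 0.85}, {"x": 0.3, "y": 0.85}, {"x": 0.3, "y": 0.85}, {"x": 0.3, "y": 0.85}, {"x": 0.3, "y": 0.85}, {"x": 0.3, "y": 0.85}, {"x": 0.3, "y": 0.85}, {"x": 0.3, "y": 0.85}])

```text
schema error: expected keys x, y, z, wx, wy, wz
```

```bash
python3 -c "
from h import *
s=env.get_state(); print(s['time'],s['position'],s['orientation'],s['finger_gap'],env.tip_reach,s['ft_force'])"
```

```text
1.1 [ 0.18941844 -0.62177329  0.25326444] [-3.10729206e+00 -4.62756738e-01  4.71923683e-05] 0.08553171350282472 0.022 [-0.2571493   0.16471299 -0.63011251]
```

All six keys are needed.

Request:
send_rows(deltas=[{"x": 0.5, "y": 0.85, "z": 0, "wx": 0, "wy": 0, "wz": -0.29}, {"x": 0.5, "y": 0.85, "z": 0, "wx": 0, "wy": 0, "wz": -0.29}, {"x": 0.5, "y": 0.85, "z": 0, "wx": 0, "wy": 0, "wz": -0.29}, {"x": 0.5, "y": 0.85, "z": 0, "wx": 0, "wy": 0, "wz": -0.29}, {"x": 0.5, "y": 0.85, "z": 0, "wx": 0, "wy": 0, "wz": -0.29}, {"x": 0.5, "y": 0.85, "z": 0, "wx": 0, "wy": 0, "wz": -0.29}, {"x": 0.5, "y": 0.85, "z": 0, "wx": 0, "wy": 0, "wz": -0.29}, {"x": 0.5, "y": 0.85, "z": 0, "wx": 0, "wy": 0, "wz": -0.29}], claw=0)

```text
time: 1.77
position: [0.3501, -0.3481, 0.2536]
orientation: [3.139, 0.098, 0.001]
ft_force: [0.8, 0.5, 1.1]
finger_gap: 0.0001
grip_force: 0.0
```

Request:
send_rows(deltas=[{"x": 0.3, "y": 0.85, "z": 0, "wx": 0, "wy": 0, "wz": 0}, {"x": 0.3, "y": 0.85, "z": 0, "wx": 0, "wy": 0, "wz": 0}, {"x": 0.3, "y": 0.85, "z": 0, "wx": 0, "wy": 0, "wz": 0}, {"x": 0.3, "y": 0.85, "z": 0, "wx": 0, "wy": 0, "wz": 0}, {"x": 0.3, "y": 0.85, "z": 0, "wx": 0, "wy": 0, "wz": 0}, {"x": 0.3, "y": 0.85, "z": 0, "wx": 0, "wy": 0, "wz": 0}, {"x": 0.3, "y": 0.85, "z": 0, "wx": 0, "wy": 0, "wz": 0}, {"x": 0.3, "y": 0.85, "z": 0, "wx": 0, "wy": 0, "wz": 0}])

```text
time: 2.43
position: [0.4458, -0.0761, 0.2537]
orientation: [3.14, 0.1, 0.001]
ft_force: [0.9, -0.0, -0.0]
finger_gap: -0.0002
grip_force: 0.0
```

```bash
python3 -c "
from h import *
s=env.get_state(); print(s['time'],s['position'],s['orientation'],s['finger_gap'],env.tip_reach,s['ft_force'])"
```

```text
2.4333 [ 0.44579031 -0.07614105  0.2537071 ] [3.13950222e+00 9.97163093e-02 1.42964870e-03] -0.00015432587675507522 0.022 [ 0.87431065 -0.0244744  -0.01652682]
```

Request:
send_rows(deltas=[{"x": -0.06, "y": 0.27, "z": -0.29, "wx": 0, "wy": 0, "wz": 0}, {"x": -0.06, "y": 0.27, "z": -0.29, "wx": 0, "wy": 0, "wz": 0}, {"x": -0.06, "y": 0.27, "z": -0.29, "wx": 0, "wy": 0, "wz": 0}, {"x": -0.06, "y": 0.27, "z": -0.29, "wx": 0, "wy": 0, "wz": 0}, {"x": -0.06, "y": 0.27, "z": -0.29, "wx": 0, "wy": 0, "wz": 0}, {"x": -0.06, "y": 0.27, "z": -0.29, "wx": 0, "wy": 0, "wz": 0}, {"x": -0.06, "y": 0.27, "z": -0.29, "wx": 0, "wy": 0, "wz": 0}, {"x": -0.06, "y": 0.27, "z": -0.29, "wx": 0, "wy": 0, "wz": 0}])

```text
time: 3.1
position: [0.4263, 0.0091, 0.1602]
orientation: [3.14, 0.1, 0.001]
ft_force: [0.5, -0.1, -0.5]
finger_gap: 0.0001
grip_force: 0.0
```

```bash
python3 -c "
from h import *
s=env.get_state(); P=s['position'];print(P)
for n in('side','top'):
  p=env.read_camera(n); W=cloud(p); cv2.imwrite('pics/%s1.png'%n,p['pixels'])
  m=(abs(W[...,0]-P[0])<.03)&(abs(W[...,1]-P[1])<.05)&(W[...,2]>.09)&(W[...,2]<P[2]+.03)
  Q=W[m]; print(n,len(Q)); 
  if len(Q):
    print(Q.min(0),Q.max(0),np.percentile(Q[:,2],[1,5]))
    T=Q[Q[:,2]<P[2]]; print('tip part',len(T), T.min(0)-P if len(T) else 0,T.max(0)-P if len(T) else 0)
"
```

```text
[0.42629397 0.00906604 0.16020812]
side 135
[0.41116275 0.01223471 0.13571645] [0.43697201 0.04503454 0.18968777] [0.13636875 0.13890873]
tip part 69 [-0.01190766  0.00395818 -0.02449167] [ 0.00912733  0.01727341 -0.00055154]
top 0
```

View pics/side1.png

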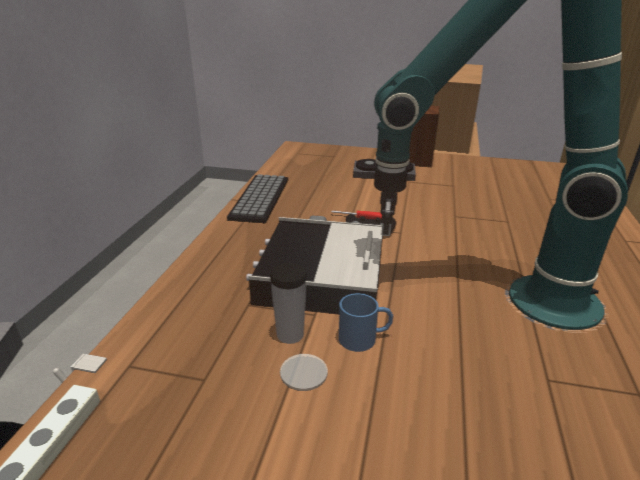

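The fingertips (px 388,232) are in front of the ridge (370,250), and the measured reach of about 22 mm holds.

Request:
send_rows(deltas=[{"x": 0, "y": 0, "z": -0.2, "wx": 0, "wy": 0, "wz": 0}, {"x": 0, "y": 0, "z": -0.2, "wx": 0, "wy": 0, "wz": 0}, {"x": 0, "y": 0, "z": -0.2, "wx": 0, "wy": 0, "wz": 0}, {"x": 0, "y": 0, "z": -0.2, "wx": 0, "wy": 0, "wz": 0}, {"x": 0, "y": 0, "z": -0.2, "wx": 0, "wy": 0, "wz": 0}, {"x": 0, "y": 0, "z": -0.14, "wx": 0, "wy": 0, "wz": 0}, {"x": 0.2, "y": 0.013, "z": 0, "wx": 0, "wy": 0, "wz": 0}, {"x": 0.2, "y": 0.013, "z": 0, "wx": 0, "wy": 0, "wz": 0}])

```text
time: 3.87
position: [0.4426, 0.0096, 0.1146]
orientation: [3.14, 0.1, -0.001]
ft_force: [1.1, -0.1, -0.2]
finger_gap: -0.0003
grip_force: 0.0
```

Request:
send_rows(deltas=[{"x": 0.2, "y": 0.013, "z": 0, "wx": 0, "wy": 0, "wz": 0}, {"x": 0.2, "y": 0.013, "z": 0, "wx": 0, "wy": 0, "wz": 0}, {"x": 0.2, "y": 0.013, "z": 0, "wx": 0, "wy": 0, "wz": 0}, {"x": 0.2, "y": 0.013, "z": 0, "wx": 0, "wy": 0, "wz": 0}, {"x": 0.2, "y": 0.013, "z": 0, "wx": 0, "wy": 0, "wz": 0}, {"x": 0.2, "y": 0.013, "z": 0, "wx": 0, "wy": 0, "wz": 0}, {"x": 0.2, "y": 0.013, "z": 0, "wx": 0, "wy": 0, "wz": 0}, {"x": 0.2, "y": 0.013, "z": 0, "wx": 0, "wy": 0, "wz": 0}])

```text
time: 4.53
position: [0.5071, 0.0137, 0.115]
orientation: [3.14, 0.1, -0.0]
ft_force: [-2.3, -0.4, 1.8]
finger_gap: 0.0001
grip_force: 1.4
```

Request:
send_rows(deltas=[{"x": 0.2, "y": 0.013, "z": 0, "wx": 0, "wy": 0, "wz": 0}, {"x": 0.2, "y": 0.013, "z": 0, "wx": 0, "wy": 0, "wz": 0}, {"x": 0.2, "y": 0.013, "z": 0, "wx": 0, "wy": 0, "wz": 0}, {"x": 0.2, "y": 0.013, "z": 0, "wx": 0, "wy": 0, "wz": 0}, {"x": 0.2, "y": 0.013, "z": 0, "wx": 0, "wy": 0, "wz": 0}, {"x": 0.2, "y": 0.013, "z": 0, "wx": 0, "wy": 0, "wz": 0}, {"x": 0.2, "y": 0.013, "z": 0, "wx": 0, "wy": 0, "wz": 0}, {"x": 0.2, "y": 0.013, "z": 0, "wx": 0, "wy": 0, "wz": 0}])

```text
time: 5.2
position: [0.571, 0.0179, 0.1148]
orientation: [3.14, 0.1, -0.0]
ft_force: [-3.9, -1.1, 0.9]
finger_gap: -0.0
grip_force: 1.4
```

Request:
send_rows(deltas=[{"x": 0.06, "y": 0.004, "z": 0, "wx": 0, "wy": 0, "wz": 0}, {"x": 0.06, "y": 0.004, "z": 0, "wx": 0, "wy": 0, "wz": 0}, {"x": 0.06, "y": 0.004, "z": 0, "wx": 0, "wy": 0, "wz": 0}, {"x": 0.06, "y": 0.004, "z": 0, "wx": 0, "wy": 0, "wz": 0}, {"x": 0.05, "y": 0.003, "z": 0, "wx": 0, "wy": 0, "wz": 0}, {"x": 0.05, "y": 0.003, "z": 0, "wx": 0, "wy": 0, "wz": 0}, {"x": 0, "y": 0, "z": 0, "wx": 0, "wy": 0, "wz": 0}, {"x": 0, "y": 0, "z": 0, "wx": 0, "wy": 0, "wz": 0}])

```text
time: 5.87
position: [0.5842, 0.019, 0.1149]
orientation: [-3.14, -0.1, -0.001]
ft_force: [-1.8, 0.1, -0.4]
finger_gap: -0.0004
grip_force: 0.3
```

Request:
send_rows(deltas=[{"x": 0.04, "y": 0.003, "z": 0, "wx": 0, "wy": 0, "wz": 0}, {"x": 0.04, "y": 0.003, "z": 0, "wx": 0, "wy": 0, "wz": 0}, {"x": 0, "y": 0, "z": 0, "wx": 0, "wy": 0, "wz": 0}, {"x": 0, "y": 0, "z": 0, "wx": 0, "wy": 0, "wz": 0}, {"x": 0, "y": 0, "z": 0, "wx": 0, "wy": 0, "wz": 0}, {"x": 0, "y": 0, "z": 0, "wx": 0, "wy": 0, "wz": 0}, {"x": 0, "y": 0, "z": 0, "wx": 0, "wy": 0, "wz": 0}, {"x": 0, "y": 0, "z": 0, "wx": 0, "wy": 0, "wz": 0}])

```text
time: 6.53
position: [0.5872, 0.0192, 0.115]
orientation: [-3.14, -0.1, -0.001]
ft_force: [-0.4, 0.4, -1.2]
finger_gap: 0.0002
grip_force: 0.3
```

Request:
send_rows(deltas=[{"x": -0.25, "y": -0.016, "z": 0, "wx": 0, "wy": 0, "wz": 0}, {"x": -0.25, "y": -0.016, "z": 0, "wx": 0, "wy": 0, "wz": 0}, {"x": -0.25, "y": -0.016, "z": 0.1, "wx": 0, "wy": 0, "wz": 0}, {"x": -0.7, "y": 0, "z": 0.6, "wx": 0, "wy": 0, "wz": 0}, {"x": -0.7, "y": 0, "z": 0.6, "wx": 0, "wy": 0, "wz": 0}, {"x": -0.7, "y": 0, "z": 0.6, "wx": 0, "wy": 0, "wz": 0}, {"x": -0.7, "y": 0, "z": 0.6, "wx": 0, "wy": 0, "wz": 0}, {"x": -0.7, "y": 0, "z": 0, "wx": 0, "wy": 0, "wz": 0}])

```text
time: 7.2
position: [0.4173, 0.0174, 0.2186]
orientation: [3.139, 0.1, 0.012]
ft_force: [0.5, 1.0, 0.9]
finger_gap: 0.0002
grip_force: 0.0
```

```bash
python3 - <<'E'
from h import *
p=env.read_camera("top"); W=cloud(p); np.save("top2.npy",W)
cv2.imwrite("pics/top2.png",cv2.resize(p["pixels"][160:350,220:420],None,fx=3,fy=3,interpolation=cv2.INTER_CUBIC))
c,s=np.cos(.064),np.sin(.064)
bx=lambda X:(np.round([(X[0]-.5827)*c+(X[1]-.0199)*s,-(X[0]-.5827)*s+(X[1]-.0199)*c,X[2]],4)).tolist()
for q in("cover_ridge","cover_top","round_handle","round_tip","round_pivot","plain_tip"):
    print(q,[(round(d["score"],2),bx(world(p,d["centre"]))) for d in env.boxes_of(p,q)[:2]])
r=(W-[.5827,.0199,0])@np.array([[c,-s,0],[s,c,0],[0,0,1]])
m=(r[...,2]>.1)&(r[...,2]<.112)&(abs(r[...,0]-.02)<.03)&(abs(r[...,1])<.1)
print("ridge",r[m].mean(0))
h=(r[...,2]>.06)&(r[...,2]<.071)&(r[...,0]>-.14)&(r[...,0]<-.012)&(abs(r[...,1])<.14)
for sg in(1,-1):
    Q=r[h&(r[...,1]*sg>0)]; print(sg,len(Q))
    if len(Q): print(Q.min(0),Q.max(0),cv2.minAreaRect((Q[:,:2]*1000).astype(np.float32)))
E
```

```text
cover_ridge [(0.56, [0.0578, 0.0014, 0.0785])]
cover_top [(0.79, [0.0589, 0.0029, 0.0843]), (0.28, [-0.0559, -0.0636, 0.0653])]
round_handle [(0.54, [-0.0565, -0.063, 0.0718])]
round_tip [(0.51, [-0.0573, -0.0612, 0.0663])]
round_pivot [(0.56, [-0.0599, -0.0626, 0.0641])]
plain_tip [(0.59, [-0.0668, 0.0681, 0.0646])]
ridge [0.02011126 0.00114924 0.10595002]
1 271
[-0.11583854  0.05469579  0.06147719] [-0.03353117  0.07521491  0.07066641] ((-74.72357177734375, 65.91441345214844), (20.27018165588379, 82.38055419921875), 88.14139556884766)
-1 185
[-0.08930219 -0.07568178  0.06156461] [-0.03465622 -0.042048    0.07091847] ((-63.41535949707031, -60.48529815673828), (22.114641189575195, 59.53875732421875), 74.88516235351562)
```

View pics/top2.png

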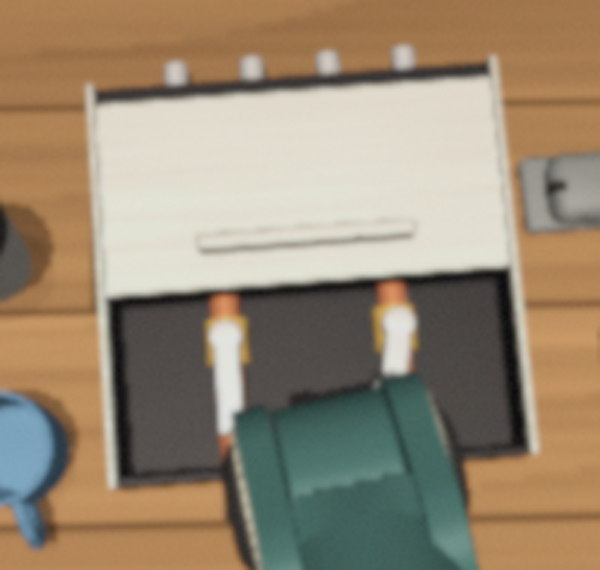

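Cover is fully back (slide ≈ 0.139). The left handle at px (228,380) ends square, so it is the plain one. The marked handle is on the right, pivot at (400,322), with its end hidden under the arm.

Request:
send_rows(deltas=[{"x": 0.24, "y": -0.345, "z": 0, "wx": 0, "wy": 0, "wz": 0}, {"x": 0.24, "y": -0.345, "z": 0, "wx": 0, "wy": 0, "wz": 0}, {"x": 0.24, "y": -0.345, "z": 0, "wx": 0, "wy": 0, "wz": 0}, {"x": 0.24, "y": -0.345, "z": 0, "wx": 0, "wy": 0, "wz": 0}, {"x": 0.24, "y": -0.345, "z": 0, "wx": 0, "wy": 0, "wz": 0}, {"x": 0.24, "y": -0.345, "z": 0, "wx": 0, "wy": 0, "wz": 0}, {"x": 0.24, "y": -0.345, "z": 0, "wx": 0, "wy": 0, "wz": 0}, {"x": 0.24, "y": -0.345, "z": 0, "wx": 0, "wy": 0, "wz": 0}])

```text
time: 8.22
position: [0.4948, -0.0943, 0.2143]
orientation: [-3.14, -0.1, 0.001]
ft_force: [-0.3, -0.8, 0.0]
finger_gap: -0.0001
grip_force: 0.0
```

```bash
python3 - <<'E'
from h import *
S=env.get_state(); P=S["position"]; c,s=np.cos(.064),np.sin(.064); r=np.array([[c,s],[-s,c]])
print(P,S["orientation"],r@(P[:2]-[.5827,.0199]))
p=env.read_camera("side"); cv2.imwrite("pics/side2.png",cv2.resize(p["pixels"][180:320,230:420],None,fx=4,fy=4,interpolation=cv2.INTER_CUBIC))
for q in("round_tip","plain_tip"):
    for d in env.boxes_of(p,q)[:2]:
        X=world(p,d["centre"]); print(q,d["score"],r@(X[:2]-[.5827,.0199]),X[2])
E
```

```text
[ 0.49476601 -0.09427948  0.21434641] [-3.13958306e+00 -1.00133961e-01  1.24350628e-03] [-0.09505646 -0.10832179]
round_tip 0.74 [0.06713221 0.00409731] 0.07747548547865167
round_tip 0.64 [-0.08564749 -0.05216323] 0.06014176672020419
plain_tip 0.7 [-0.07348206  0.0743412 ] 0.05679353272709011
plain_tip 0.69 [0.00138566 0.01886088] 0.07301139449387258
```

View pics/side2.png

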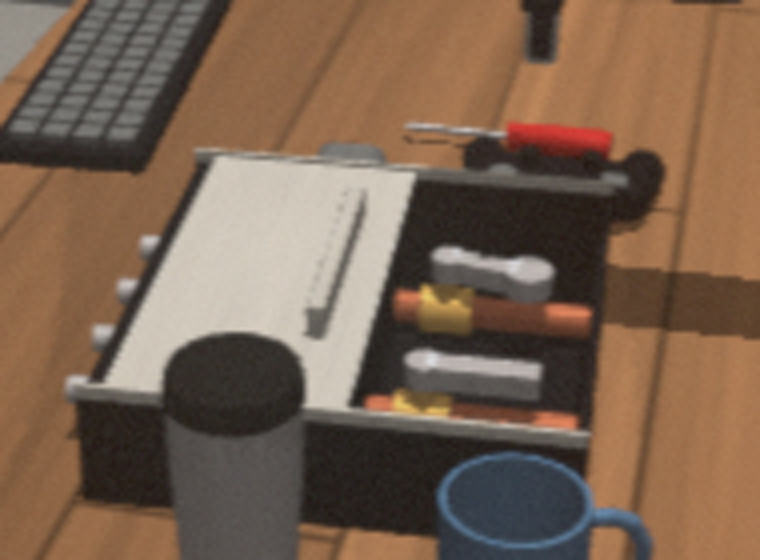

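The disc-ended handle is the right-hand one (disc at px 525,277 in the crop), and the plain one (475,377) is on the left. Now descend beside the disc.

Request:
send_rows(deltas=[{"x": 0, "y": 0, "z": -0.5, "wx": 0, "wy": 0, "wz": 0}, {"x": 0, "y": 0, "z": -0.5, "wx": 0, "wy": 0, "wz": 0}, {"x": 0, "y": 0, "z": -0.5, "wx": 0, "wy": 0, "wz": 0}, {"x": 0, "y": 0, "z": -0.5, "wx": 0, "wy": 0, "wz": 0}, {"x": 0, "y": 0, "z": -0.5, "wx": 0, "wy": 0, "wz": 0}, {"x": 0, "y": 0, "z": -0.4, "wx": 0, "wy": 0, "wz": 0}, {"x": 0, "y": 0, "z": -0.4, "wx": 0, "wy": 0, "wz": 0}, {"x": 0, "y": 0, "z": -0.35, "wx": 0, "wy": 0, "wz": 0}])

```text
time: 9.03
position: [0.4933, -0.0922, 0.0677]
orientation: [-3.139, -0.102, 0.002]
ft_force: [0.0, 0.6, 0.1]
finger_gap: -0.0002
grip_force: 0.0
```

Request:
send_rows(deltas=[{"x": -0.068, "y": 0.163, "z": 0, "wx": 0, "wy": 0, "wz": 0}, {"x": -0.068, "y": 0.163, "z": 0, "wx": 0, "wy": 0, "wz": 0}, {"x": -0.068, "y": 0.163, "z": 0, "wx": 0, "wy": 0, "wz": 0}, {"x": -0.068, "y": 0.163, "z": 0, "wx": 0, "wy": 0, "wz": 0}, {"x": -0.013, "y": 0.155, "z": 0, "wx": 0, "wy": 0, "wz": 0}, {"x": -0.013, "y": 0.155, "z": 0, "wx": 0, "wy": 0, "wz": 0}, {"x": -0.013, "y": 0.155, "z": 0, "wx": 0, "wy": 0, "wz": 0}, {"x": -0.013, "y": 0.155, "z": 0, "wx": 0, "wy": 0, "wz": 0}])

```text
time: 9.7
position: [0.4809, -0.0421, 0.0693]
orientation: [3.139, 0.099, 0.0]
ft_force: [-0.2, -3.1, 0.8]
finger_gap: 0.0
grip_force: 1.0
```

Request:
send_rows(deltas=[{"x": 0.065, "y": 0.156, "z": 0, "wx": 0, "wy": 0, "wz": 0}, {"x": 0.065, "y": 0.156, "z": 0, "wx": 0, "wy": 0, "wz": 0}, {"x": 0.065, "y": 0.156, "z": 0, "wx": 0, "wy": 0, "wz": 0}, {"x": 0.065, "y": 0.156, "z": 0, "wx": 0, "wy": 0, "wz": 0}, {"x": 0.112, "y": 0.104, "z": 0, "wx": 0, "wy": 0, "wz": 0}, {"x": 0.112, "y": 0.104, "z": 0, "wx": 0, "wy": 0, "wz": 0}, {"x": 0.112, "y": 0.104, "z": 0, "wx": 0, "wy": 0, "wz": 0}, {"x": 0.112, "y": 0.104, "z": 0, "wx": 0, "wy": 0, "wz": 0}])

```text
time: 10.37
position: [0.5094, -0.0005, 0.0686]
orientation: [3.14, 0.1, -0.001]
ft_force: [-1.3, -3.3, -0.5]
finger_gap: 0.0002
grip_force: 1.1
```

Request:
send_rows(deltas=[{"x": 0.02, "y": 0, "z": 0, "wx": 0, "wy": 0, "wz": 0}, {"x": 0.02, "y": 0, "z": 0, "wx": 0, "wy": 0, "wz": 0}, {"x": 0.02, "y": 0, "z": 0, "wx": 0, "wy": 0, "wz": 0}, {"x": 0.02, "y": 0, "z": 0, "wx": 0, "wy": 0, "wz": 0}, {"x": 0, "y": 0, "z": 0, "wx": 0, "wy": 0, "wz": 0}, {"x": 0, "y": 0, "z": 0, "wx": 0, "wy": 0, "wz": 0}, {"x": 0, "y": 0, "z": 0, "wx": 0, "wy": 0, "wz": 0}, {"x": 0, "y": 0, "z": 0, "wx": 0, "wy": 0, "wz": 0}])

```text
time: 11.03
position: [0.5122, -0.0008, 0.0689]
orientation: [-3.14, -0.1, 0.0]
ft_force: [-4.0, 0.7, -0.2]
finger_gap: 0.0002
grip_force: 1.4
```

Request:
send_rows(deltas=[{"x": 0.02, "y": 0, "z": 0, "wx": 0, "wy": 0, "wz": 0}, {"x": 0.02, "y": 0, "z": 0, "wx": 0, "wy": 0, "wz": 0}, {"x": 0.02, "y": 0, "z": 0, "wx": 0, "wy": 0, "wz": 0}, {"x": 0, "y": 0, "z": 0, "wx": 0, "wy": 0, "wz": 0}, {"x": 0, "y": 0, "z": 0, "wx": 0, "wy": 0, "wz": 0}, {"x": 0, "y": 0, "z": 0, "wx": 0, "wy": 0, "wz": 0}, {"x": 0, "y": 0, "z": 0, "wx": 0, "wy": 0, "wz": 0}, {"x": 0, "y": 0, "z": 0, "wx": 0, "wy": 0, "wz": 0}])

```text
time: 11.7
position: [0.5127, -0.0007, 0.0687]
orientation: [3.14, 0.1, -0.007]
ft_force: [-7.9, 2.2, 4.8]
finger_gap: -0.0001
grip_force: 4.1
```

The force is rising with almost no motion, so the handle is at its stop. Back off and rise.

Request:
send_rows(deltas=[{"x": -0.1, "y": 0, "z": 0, "wx": 0, "wy": 0, "wz": 0}, {"x": -0.2, "y": 0, "z": 0, "wx": 0, "wy": 0, "wz": 0}, {"x": -0.25, "y": 0, "z": 0, "wx": 0, "wy": 0, "wz": 0}, {"x": 0, "y": 0, "z": 0.5, "wx": 0, "wy": 0, "wz": 0}, {"x": 0, "y": 0, "z": 0.8, "wx": 0, "wy": 0, "wz": 0}, {"x": 0, "y": 0, "z": 0.8, "wx": 0, "wy": 0, "wz": 0}, {"x": 0, "y": 0, "z": 0.8, "wx": 0, "wy": 0, "wz": 0}, {"x": 0, "y": 0, "z": 0.8, "wx": 0, "wy": 0, "wz": 0}])

```text
time: 12.37
position: [0.4923, -0.0011, 0.2185]
orientation: [3.14, 0.099, 0.002]
ft_force: [0.9, 0.0, 0.5]
finger_gap: 0.0002
grip_force: 0.0
```

Request:
send_rows(deltas=[{"x": 0, "y": -0.8, "z": 0.3, "wx": 0, "wy": 0, "wz": 0}, {"x": 0, "y": -0.8, "z": 0.3, "wx": 0, "wy": 0, "wz": 0}, {"x": 0, "y": -0.8, "z": 0, "wx": 0, "wy": 0, "wz": 0}, {"x": 0, "y": -0.8, "z": 0, "wx": 0, "wy": 0, "wz": 0}, {"x": 0, "y": -0.8, "z": 0, "wx": 0, "wy": 0, "wz": 0}, {"x": 0, "y": -0.8, "z": 0, "wx": 0, "wy": 0, "wz": 0}, {"x": 0, "y": -0.8, "z": 0, "wx": 0, "wy": 0, "wz": 0}, {"x": 0, "y": -0.8, "z": 0, "wx": 0, "wy": 0, "wz": 0}])

```text
time: 13.03
position: [0.4921, -0.2587, 0.2411]
orientation: [3.139, 0.099, 0.001]
ft_force: [0.4, 0.7, 0.1]
finger_gap: -0.0002
grip_force: 0.0
```

```bash
python3 - <<'E'
from h import *
p=env.read_camera("top"); W=cloud(p)
cv2.imwrite("pics/top3.png",cv2.resize(p["pixels"][160:350,220:420],None,fx=3,fy=3,interpolation=cv2.INTER_CUBIC))
c,s=np.cos(.064),np.sin(.064)
r=(W-[.5827,.0199,0])@np.array([[c,-s,0],[s,c,0],[0,0,1]])
m=(r[...,2]>.1)&(r[...,2]<.112)&(abs(r[...,0]-.02)<.03)&(abs(r[...,1])<.1)
print("ridge",r[m].mean(0))
h=(r[...,2]>.06)&(r[...,2]<.071)&(r[...,0]>-.14)&(r[...,0]<-.012)&(abs(r[...,1])<.14)
for n,a,b in(("plain",.04,.1),("round",-.1,.02)):
    Q=r[h&(r[...,1]>a)&(r[...,1]<b)]
    if len(Q):
        print(n,len(Q),Q.min(0),Q.max(0),cv2.minAreaRect((Q[:,:2]*1000).astype(np.float32)))
        e=Q[Q[:,1]>-.04] if n=="round" else Q; print(e[:,:2].mean(0))
print(env.get_state()["time"])
E
```

```text
ridge [0.02014084 0.00033615 0.10579514]
plain 305 [-0.11638812  0.05466818  0.06099346] [-0.03352718  0.07521916  0.07087795] ((-74.85899353027344, 65.92161560058594), (20.340085983276367, 82.52005767822266), 88.16527557373047)
[-0.07497358  0.06512071]
round 358 [-0.06031523 -0.07521391  0.06094879] [-0.02768361  0.00602772  0.07099208] ((-46.4400634765625, -34.672332763671875), (80.86801147460938, 32.194610595703125), 84.18861389160156)
[-0.04450191 -0.01501063]
13.0833
```

View pics/top3.png

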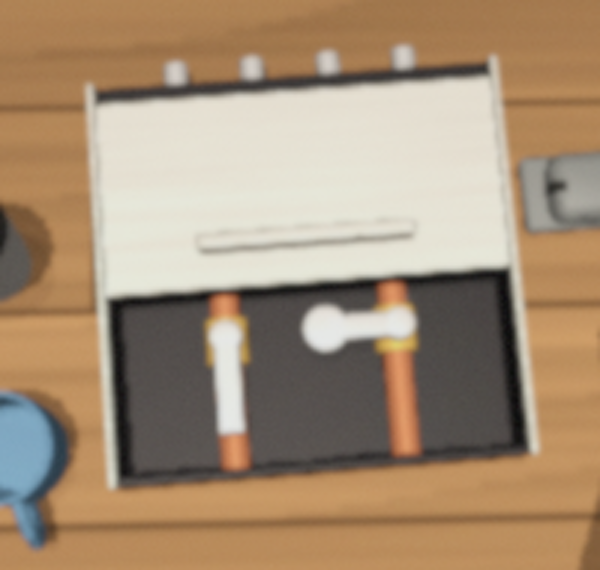

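The disc end (325,328) now points left from its pivot (400,322), square to the pipe. The plain handle and the cover are where they should be.

```bash
python3 -c "
from h import *
print(env.finish_job())"
```

```text
the job is handed in; nothing more can be done
None
```

I slid the cover fully back (about 139 of 140 mm), turned the disc-ended handle to its shut stop, left the plain handle unmoved, and handed the job in at about 13 s; the hand-in returned no verdict.

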